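# Square up the lay bar on a registration board and hold it

## Task

Set up the registration board for printing: hang the loose metal lay bar by its eye on the board's upright pin and let go, so that it lies flat on the board with its long end towards the board's open front edge. Then set the try square flat on the board and press it into the corner between the fixed fence and the bar, its outer edges against them, until both edges lie flush and the bar stands square to the fence. Finish while still pressing the square firmly into the corner with the robot touching nothing else, so that I can tape the bar down; leave the other things on the bench where they are.

Things in the scene. Friction and masses are not known exactly. Their poses are not given: they have to be found in the camera images.
- register_board: Registration board, plywood, 270 (x) x 280 (y) x 12 mm, fixed on the worktop. Origin: centre of its underside; z up; +x points from its open front edge to the edge with the fence, +y to the side with the pin. Its top is 12 mm above the origin. Its place and yaw (within 0.2 rad) vary. A loose pencil lies on it near x -107, y -62 mm.
- fence: Fixed fence: straight aluminium strip on the board's far edge, 16 mm wide, 258 mm long, 16 mm above the board's top. Origin: middle of the lower edge of its flat working face, at x = +115 mm in the board's frame; the face runs along y and looks to the board's -x. Axes as the board's. Keep the arm clear of the ink guns that hang over the back of the bench.
- pin (a point): Tip of the upright steel pin on the board, at x +71, y +112 mm in the board's frame. The pin is 10 mm thick, stands 26 mm above the board's top, and tapers over its last 7 mm to a 4 mm tip; its axis is 44 mm in front of the fence's face. Axes as the board's.
- corner (a point): Point on the board's top where the square's outer corner (heel) ends when all is seated: on the fence's face, 16 mm (half the bar's width) to the -y side of the pin's axis. Axes as the board's.
- bar_center (a point): Centre (half-way up) of the loose lay bar, straight aluminium, 200 x 32 x 12 mm, about 0.12 kg, with a fine scale engraved on top. It starts flat on the worktop to one side of the board. x runs along the bar towards the end with the eye, z up. Hung and square, the bar's x agrees with the board's x and its -y long side faces the square.
- bar_eye (a point): Centre (half-way up) of the bar's eye: a plain round hole 13 mm across through the bar's thickness, 80 mm along +x from the bar's centre, 20 mm from that end. Same axes as the bar. On the pin the bar is free to swing about it; its underside then rests on the board's top, so this point is 6 mm above it.
- stock_center (a point): Centre of the try square's stock: its thick wooden leg with brass facings, 115 x 34 x 22 mm high (x, y, z). The square weighs about 0.2 kg and starts flat on the worktop, on the other side of the board from the bar. z up; the outer long face is at y +17 mm, the heel end at x +57.5. Its centre of mass is inside the stock. Seated, the outer face is on the bar, x agrees with the board's.
- inner_corner (a point): The square's inner corner, 11 mm above its underside: blade's inner edge meets stock's inner face, at x +27.5, y -17 mm from the stock's centre. Axes as the stock's. The steel blade is 30 mm wide (x), 4 mm thick, half-way up the stock, and runs 106 mm from here to -y. Shut fingers set down in this angle (to -x and -y of it) can push the square to +x and +y.
- heel (a point): The square's outer corner (heel), 11 mm above its underside, x +57.5, y +17 mm from the stock's centre; axes as the stock's. The blade's outer edge runs from here 140 mm to -y and ends flat on the fence; the stock's outer face runs 115 mm to -x and ends flat on the bar. No room then for a finger between. It slides home best on the fence first, then along it to the bar (friction).
- tape_roll: bystander: roll of masking tape, 104 mm across, 25 mm high, origin at the centre of its underside
- pencil_on_board: bystander: green pencil, 117 mm long along its y, lying on the board; origin at its middle, underside
- gouge: bystander: lino gouge with a round wooden handle, 108 mm long along its x; origin at its middle, underside
- tube: bystander: crumpled ink tube, 150 mm long along its x, 39 mm high; origin at its middle, underside
- tin: bystander: ink tin, 71 mm across, 49 mm high, origin at the centre of its underside

How it is judged (in metres and radians):
On the way, in this order (a step that is already met when the one before it is completed fails the run):
1. the lay bar hangs by its eye on the pin, flat on the board, its long end towards the front, and is let go (horizontal distance between bar_eye and pin below 0.005 m and z of bar_eye in the frame of register_board below 0.022 m and angle between bar_eye's own z axis and vertical below 0.04 rad and angle between the x axis of bar_eye and the x axis of register_board, either way round below 0.6 rad and contact force between the fingers and lay_bar below 0.1 N), for 0.2 s.
2. the square is pressed into the corner with both outer edges touching (contact force between try_square and fence above 1 N and contact force between try_square and lay_bar above 1 N and angle between the x axis of each of heel, bar_eye and the x axis of register_board, either way round below 0.025 rad and x of heel in the frame of register_board above 0.111 m and horizontal distance between heel and corner below 0.006 m and z of heel in the frame of register_board below 0.028 m and angle between heel's own z axis and vertical below 0.04 rad), for 0.2 s.
At the end, for the whole second after the job is handed in: Bar: eye on the pin, flat, square to the fence within 1.4 degrees. Try square: flat on the board, same angle, heel within 6 mm of the corner, over 1 N on both fence and bar. Fingers press it with over 1.5 N and touch neither bar nor board; all at rest (all of step 2 and horizontal distance between bar_eye and pin below 0.005 m and z of bar_eye in the frame of register_board below 0.022 m and angle between bar_eye's own z axis and vertical below 0.04 rad and contact force between the fingers and try_square above 1.5 N and contact force between each of the arm, the fingers and lay_bar below 0.3 N and contact force between the fingers and register_board below 0.3 N and linear speed of each of try_square, lay_bar below 0.01 m/s); the arm keeps its last pose, push and grip.
It fails at once if a bystander was moved by more than 25 mm (distance of any of tape_roll, pencil_on_board, gouge, tube, tin from where it was at the start of the episode above 0.025 m).
It also fails if it takes over 67 s, if anything falls off the work surface, if the arm or the gripper's body presses on something with over 40 N, if the wrist force passes 120 N, or if a joint passes its speed limit or range.

## Robot

A 7-joint arm with a two-finger parallel gripper is mounted at the origin on a cart in front of the work surface, level with it; the furniture and walls round the work are solid. World frame = base frame: x ahead of the robot, y to its left, z up, the work surface at z = 0. Lengths are in mm, angles in rad, forces in N, time in s.
With the tool pointing down it reaches from about 375 to 925 mm from the base axis. Payload 3.1 kg.
Tool frame: the origin (TCP) lies at the very end of the fingers, on their centre line; the grasp point (between the pads) lies 19 mm behind it (manip.tcp_to_grasp is the distance from the TCP to the grasp point, in mm); z points along the fingers, y is the direction in which the jaws open and shut (so a half turn about z gives the same grasp; the last joint's range is limited). The gripper opens to 85 mm and grips with 20 to 120 N. Pads are 22 mm wide; open, the fingers measure 114 mm over their backs; the gripper's body (76 mm by 85 mm) begins 54 mm behind the grasp point. The pads swing forward as they close: fully open they stand 13 mm farther back than shut.
Start: joints at [1.091, 0.383, 0.044, 1.598, -0.018, 1.161, -0.05], TCP at [242.204, -603.192, 231.269] pointing down, gripper open.
Joint ranges: [-2.61, 2.61], [-0.41, 2.15], [-1.48, 1.57], [0, 2.5], [-1.57, 4.71], [0.05, 1.97], [-2.85, 2.85]. Speed limits (rad/s): [2.79, 2.79, 3.14, 3.14, 3.14, 3.14, 3.14].

## Interface

Orientations are given as a unit quaternion [x, y, z, w].
In Python, from workcell import manip gives the robot as it stands. The module is installed in compiled form; this text tells all that it offers.
- The arm moves only by the shell command python3 -m jog 'ROWS' [OPENING]. ROWS is JSON, a list of rows, each an object of numbers: "x", "y", "z": the shift along the tool's x, y, z in cm; "rx", "ry", "rz": the turn, a rotation vector about the tool's x, y, z in rad. In form: [{"x": .., "y": .., "z": .., "rx": .., "ry": .., "rz": ..}, ...]. A call has 1 to 5 rows; each row shifts and turns the commanded pose from where the row before left it, along the tool's axes as they then stand; what a row does not reach is not made up. A row lasts 1/10 s, in which the tool goes at most 50 mm and 8.59 degrees, less where a joint would pass 70% of its speed; a pose out of reach is approached as far as the arm can. A call with a gripper value outside its range is refused whole. OPENING is the closure in counts, from 0 (fully open) to 255 (shut), set as the call begins (- or left out, the last holds). The fingers move at their own pace and stop on an object; the grip force is fixed at half the most. Time passes only in rows, so rows that do not move let the fingers close. It gives the time, the measured TCP pose, the force and the opening at its end, in the units of the state.
- manip.observe(): the state, without advancing time (a new reading comes with each control period).
- manip.get_image(name): name is "scene" or "side" or "wrist"; returns the picture (400x640x3 uint8, blue, green, red); there is no depth.
- manip.camera_params(name): a dict with "fx", "fy", "cx", "cy" (pixels), "rvec" (rotation vector, rad) and "tvec" (3), from world to camera coordinates, as OpenCV has them; the wrist camera has in their place "tool_from_camera" (4x4, takes a point from camera to tool coordinates, whose origin is the TCP and whose axes are the flange's). Camera axes: x right, y down, z forward; pixel columns grow to the right and rows downward; lengths in mm; the calibration is good to about 2 mm. The wrist camera is an equidistant fisheye: a pixel r from the principal point sees the ray r / f radians off the axis. A picture is of the moment at which its call begins: read the wrist's pose just before it. camera_params takes no time and is no camera call.
- manip.hand_in(): hands the job in, once; it reports no verdict.
The state is a dict: "clock": time; "joint_positions": joint angles; "joint_velocities": joint speeds; "joint_torque": joint torques, N m; "position": TCP position; "eef_rot": TCP orientation; "contact_force": force on the tool from outside, world axes, zero at the start; "moment": the same for the moment, N m; "grip_width": finger opening in mm.
Only numpy, scipy, OpenCV 4.12 (cv2) and the standard library are available. Lean on these libraries where they do the work, as an engineer would, in place of code of your own. Each camera call takes 0.05 s, during which the arm holds its last target. There are 200 camera calls.

## Working session

There is one attempt and no reset: what is moved stays moved. The work goes in short steps, Python scripts to look and compute and a shell command to move; the robot and the scene stay as the last step left them, time stands still between calls to the robot, and variables do not carry over. Pictures are saved under pics/ and viewed, about 8 in all and at most 12, crops included, and the job is handed in when it is done.

```bash
mkdir -p pics
cat > h.py <<'E'
import numpy as np,cv2
from workcell import manip
from scipy.spatial.transform import Rotation as R
def snap(n,f):
    im=manip.get_image(n); cv2.imwrite('pics/'+f+'.png',im); return im
def ray(n,uv,st=None):
    p=manip.camera_params(n); uv=np.atleast_2d(np.array(uv,float))
    if n!='wrist':
        Rm=cv2.Rodrigues(np.array(p['rvec'],float))[0]; t=np.array(p['tvec'],float).ravel()
        d=np.c_[(uv[:,0]-p['cx'])/p['fx'],(uv[:,1]-p['cy'])/p['fy'],np.ones(len(uv))]
        return -Rm.T@t,d@Rm
    st=st or manip.observe()
    a=(uv-[p['cx'],p['cy']])/[p['fx'],p['fy']]; r=np.linalg.norm(a,axis=1,keepdims=True)
    d=np.c_[np.sin(r)*a/np.maximum(r,1e-9),np.cos(r)]
    T=np.array(p['tool_from_camera']); W=R.from_quat(st['eef_rot']).as_matrix()
    return W@T[:3,3]+np.array(st['position']),d@T[:3,:3].T@W.T
def onz(n,uv,z,st=None):
    o,d=ray(n,uv,st); return o+d*((z-o[2])/d[:,2])[:,None]
def proj(n,P):
    p=manip.camera_params(n);K=np.array([[p['fx'],0,p['cx']],[0,p['fy'],p['cy']],[0,0,1.]])
    return cv2.projectPoints(np.array(P,float).reshape(-1,1,3),np.array(p['rvec'],float),np.array(p['tvec'],float),K,None)[0].reshape(-1,2)
def st():
    s=manip.observe(); print({k:np.round(s[k],3).tolist() for k in('clock','joint_positions','position','contact_force','grip_width')}); Rm=R.from_quat(s['eef_rot']).as_matrix(); print(np.round(Rm,4).tolist()); return s
E
python3 - <<'E'
from h import *
st()
a=snap('scene','s0');b=snap('side','d0');w=snap('wrist','w0')
for n in('scene','side'):
    o,d=ray(n,[320,200]);print(n,o,d, {k:v for k,v in manip.camera_params(n).items() if k[0] in'fc'})
print(manip.camera_params('wrist'),manip.tcp_to_grasp)
E
```

```text
{'clock': 0.0, 'joint_positions': [1.091, 0.384, 0.044, 1.6, -0.018, 1.161, -0.05], 'position': [241.818, -602.311, 229.873], 'contact_force': [-0.42, -0.105, -0.269], 'grip_width': 85.262}
[[0.928, 0.3727, -0.0011], [0.3727, -0.928, 0.0024], [-0.0002, -0.0027, -1.0]]
scene [-179.92991249  777.96520286 1072.00838676] [[ 0.53186597 -0.48183231 -0.69666421]] {'fx': 465.79212333029193, 'fy': 465.79212333029193, 'cx': 327.9160271123012, 'cy': 195.43645853768746}
side [ 362.95323585 -944.84327588  575.85324049] [[ 0.17961523  0.87115013 -0.4570863 ]] {'fx': 393.32007377352323, 'fy': 393.32007377352323, 'cx': 319.63764891797535, 'cy': 196.24363948270857}
{'fx': 309.70691628693146, 'fy': 309.70691628693146, 'cx': 315.638392234756, 'cy': 201.44564008565817, 'tool_from_camera': array([[-2.91966413e-04, -9.53040259e-01, -3.02843492e-01,
         7.66463846e+01],
       [ 9.99999867e-01, -1.49746784e-04, -4.92834302e-04,
         1.54256099e-01],
       [ 4.24341092e-04, -3.02843595e-01,  9.53040176e-01,
        -1.43606083e+02],
       [ 0.00000000e+00,  0.00000000e+00,  0.00000000e+00,
         1.00000000e+00]])} 18.700000000000003
```

View pics/s0.png

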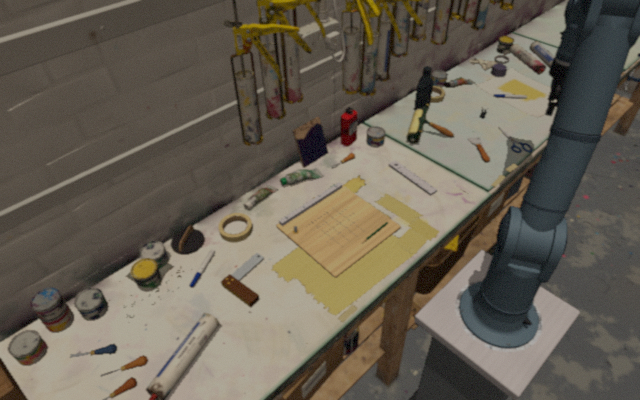

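View pics/d0.png

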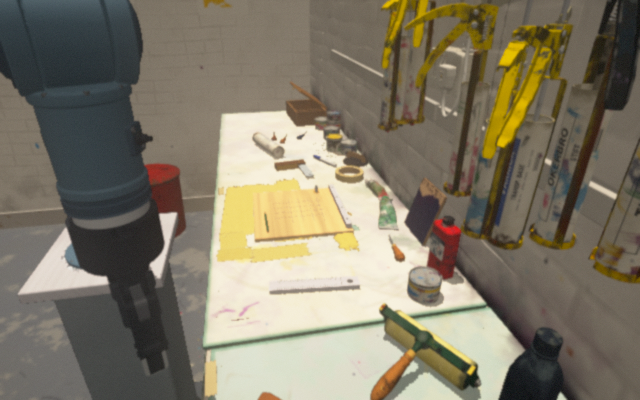

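The scene view shows the bar at about (413,177), board (340,228), pin (296,229) and square (243,280). The side view shows the bar at (272–358,286), its fence end to the right.

Run:
```python
from h import *
a=cv2.imread('pics/s0.png');cv2.imwrite('pics/s0c.png',cv2.resize(a[150:310,200:450],None,fx=3.2,fy=3.2,interpolation=cv2.INTER_CUBIC))
P=lambda l,uv,z:print(l,onz('scene',uv,z)[:,:2].round(0).tolist())
P('bar',[[390,163],[397,161],[435,188],[432,194]],12)
P('board',[[279,225],[355,184],[399,225],[337,274]],12)
P('sq',[[222,281],[232,277],[257,300],[263,260]],20)
b=lambda l,uv,z:print(l,onz('side',uv,z)[:,:2].round(0).tolist())
b('bar',[[271,281],[358,279],[359,288],[271,291]],12)
b('board',[[254,240],[353,232],[328,189],[254,193]],12)
```

```text
bar [[590.0, -260.0], [579.0, -287.0], [399.0, -266.0], [388.0, -235.0]]
board [[639.0, 211.0], [602.0, -92.0], [376.0, -51.0], [380.0, 216.0]]
sq [[583.0, 462.0], [574.0, 434.0], [466.0, 431.0], [560.0, 336.0]]
bar [[398.0, -237.0], [591.0, -268.0], [584.0, -298.0], [395.0, -271.0]]
board [[369.0, -61.0], [634.0, -73.0], [627.0, 203.0], [384.0, 220.0]]
```

View pics/s0c.png

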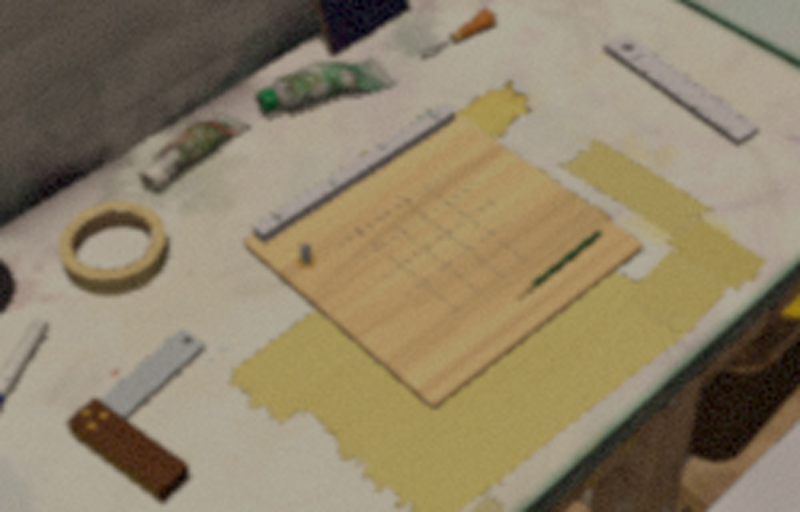

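The crop shows the eye at the far (+x) end of the bar, crop (628,47), so the bar already points the right way. The square also has its heel far and its blade towards −y. Next I move over the bar for a closer wrist view.

```bash
python3 -m jog '[{"x":3.78,"y":-3.02},{"x":3.78,"y":-3.02},{"x":3.78,"y":-3.02},{"x":3.78,"y":-3.02},{"x":3.78,"y":-3.02}]' && python3 -m jog '[{"x":3.78,"y":-3.02},{"x":3.78,"y":-3.02},{"x":3.78,"y":-3.02},{"rz":0.13},{"rz":0.13}]' && python3 -m jog '[{"rz":0.13},{"rz":0.12},{},{}]'
cat >> h.py <<'E'
def go(tgt,yaw=None):
    """shift (tool axes, cm) + rz to bring TCP to world tgt, tool down with tool x at yaw"""
    s=manip.observe();Rm=R.from_quat(s['eef_rot']).as_matrix()
    print('tool shift cm',(Rm.T@(np.array(tgt)-s['position'])/10).round(2))
    if yaw is not None:
        T=R.from_euler('z',yaw).as_matrix()@np.diag([1,-1,-1.]); print('rotvec',R.from_matrix(Rm.T@T).as_rotvec().round(3))
E
python3 - <<'E'
from h import *
s=st();im=snap('wrist','w1');go([430,-265,230],-.13)
E
```

```text
{'clock': 0.15, 'joint_positions': [1.091, 0.384, 0.044, 1.599, -0.018, 1.161, -0.05], 'position': [241.897, -602.513, 230.186], 'contact_force': [0.518, 0.524, -0.684], 'grip_width': 85.525}
[[0.928, 0.3726, -0.0009], [0.3726, -0.928, 0.0019], [-0.0001, -0.0021, -1.0]]
tool shift cm [ 30.03 -24.33   0.08]
rotvec [-0.002  0.001  0.512]$[0]: bad value
```

View pics/w1.png

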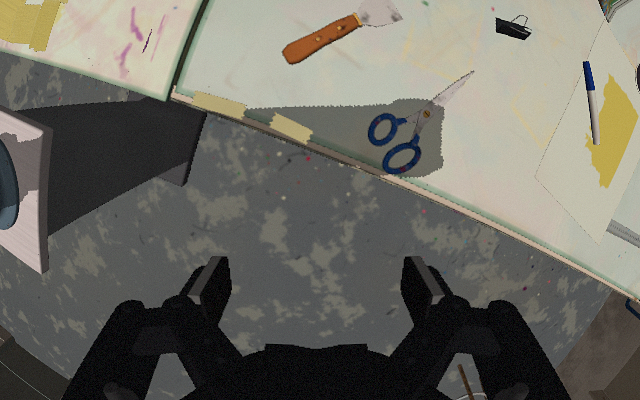

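The row format was refused, so nothing moved. The picture shows floor and scissors only. I'll retry with every key given.

```bash
python3 -m jog '[{"x":3.8,"y":-3.0,"z":0,"rx":0,"ry":0,"rz":0}]'; python3 -m jog '[{"x":3.8,"y":-3.0,"z":0,"rx":0,"ry":0,"rz":0},{"x":3.8,"y":-3.0,"z":0,"rx":0,"ry":0,"rz":0},{"x":3.8,"y":-3.0,"z":0,"rx":0,"ry":0,"rz":0},{"x":3.8,"y":-3.0,"z":0,"rx":0,"ry":0,"rz":0}]'
```

```text
clock: 0.3
position: [259.4, -566.7, 230.7]
eef_rot: [0.983, 0.184, -0.003, 0.002]
contact_force: [0.2, -0.8, -0.5]
grip_width: 85.4
clock: 0.7
position: [363.2, -391.3, 231.2]
eef_rot: [0.982, 0.19, 0.0, 0.0]
contact_force: [0.7, 0.2, 0.2]
grip_width: 85.3
```

```bash
python3 -m jog '[{"x":3.8,"y":-3.0},{"x":3.8,"y":-3.0},{"x":2.0,"y":-1.7},{"rz":0.13},{"rz":0.13}]';  python3 -m jog '[{"rz":0.13},{"rz":0.12},{"rz":0}]'
python3 - <<'E'
from h import *
s=st();go([430,-265,230],-.13)
E
```

```text
{'clock': 0.7, 'joint_positions': [0.824, 0.169, -0.086, 1.873, 0.016, 1.1, -0.458], 'position': [363.225, -391.339, 231.225], 'contact_force': [0.719, 0.193, 0.217], 'grip_width': 85.271}
[[0.928, 0.3725, 0.0001], [0.3725, -0.928, -0.0001], [0.0, 0.0001, -1.0]]
tool shift cm [10.9  -9.24  0.12]
rotvec [ 0.    -0.     0.512]$[0]: bad value
$[0]: bad value
```

All keys are required, so I'll give them every time.

```bash
python3 -m jog '[{"x":3.7,"y":-3.1,"z":0,"rx":0,"ry":0,"rz":0},{"x":3.7,"y":-3.1,"z":0,"rx":0,"ry":0,"rz":0},{"x":3.5,"y":-3.0,"z":0,"rx":0,"ry":0,"rz":0},{"x":0,"y":0,"z":0,"rx":0,"ry":0,"rz":0.13},{"x":0,"y":0,"z":0,"rx":0,"ry":0,"rz":0.13}]';  python3 -m jog '[{"x":0,"y":0,"z":0,"rx":0,"ry":0,"rz":0.13},{"x":0,"y":0,"z":0,"rx":0,"ry":0,"rz":0.12},{"x":0,"y":0,"z":0,"rx":0,"ry":0,"rz":0}]'
python3 - <<'E'
from h import *
s=st();go([430,-265,230],-.13);im=snap('wrist','w2')
E
```

```text
clock: 1.2
position: [430.6, -264.7, 231.3]
eef_rot: [0.998, 0.061, 0.0, -0.0]
contact_force: [-0.4, -1.1, -0.0]
grip_width: 85.4
clock: 1.5
position: [429.3, -267.0, 231.1]
eef_rot: [0.998, -0.064, -0.0, -0.0]
contact_force: [0.0, 0.7, 0.7]
grip_width: 85.5
{'clock': 1.5, 'joint_positions': [0.63, 0.119, -0.165, 1.932, 0.022, 1.093, -1.243], 'position': [429.287, -267.043, 231.084], 'contact_force': [0.018, 0.728, 0.714], 'grip_width': 85.519}
[[0.9918, -0.1275, -0.0004], [-0.1275, -0.9918, 0.0002], [-0.0004, -0.0001, -1.0]]
tool shift cm [ 0.04 -0.21  0.11]
rotvec [-0.     0.     0.002]
```

View pics/w2.png

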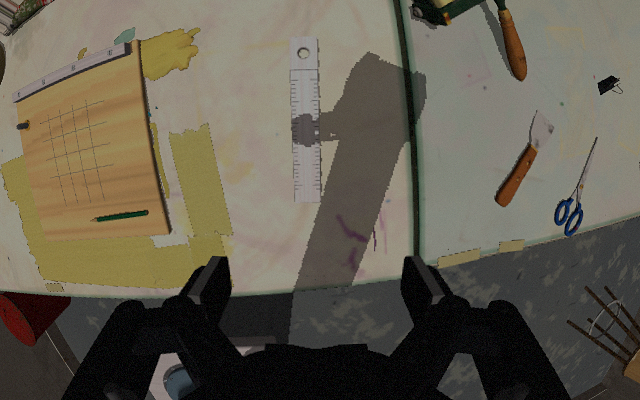

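The wrist view shows the bar with corners (290,38), (318,38), (320,202) and (292,201), its eye at (304,52), and the board to the left with the pin at (20,125).

```bash
python3 - <<'E'
from h import *
im=cv2.imread('pics/w2.png');s=manip.observe()
c=onz('wrist',[[290.5,38],[318,38],[320.5,202],[292.5,201]],12,s)[:,:2];print(c.round(1).tolist())
far=(c[0]+c[1])/2;near=(c[2]+c[3])/2;d=far-near;print('len',np.linalg.norm(d),'w',np.linalg.norm(c[0]-c[1]),np.linalg.norm(c[2]-c[3]),'yaw',np.arctan2(d[1],d[0]),'cen',(far+near)/2)
e=onz('wrist',[[304,52]],12,s)[0,:2];print('eye',e,np.linalg.norm(e-(far+near)/2))
# fence/board coarse
print(onz('wrist',[[14,100],[131,41],[131,29],[170,235],[143,42]],28,s).round(0).tolist())
b=cv2.imread('pics/s0.png')
print('pin scene',onz('scene',[[295,227]],38).round(1))
# precise bar: bright low saturation mask
m=cv2.inRange(im[20:230,270:335].astype(int).sum(2).astype(np.float32),0,1e9)
E
python3 -c "
import cv2;im=cv2.imread('pics/w2.png');print(im[60,280:330:2].tolist())"
```

```text
[[589.9, -258.7], [585.5, -289.9], [389.5, -268.4], [395.1, -234.4]]
len 196.71560092005583 w 31.556355112283867 34.486795319508 yaw -0.11673247294076694 cen [ 490.02558756 -262.86886539]
eye [ 570.69736196 -271.92294852] 81.17827052996384
[[629.0, 201.0, 28.0], [632.0, -62.0, 28.0], [648.0, -64.0, 28.0], [374.0, -66.0, 28.0], [625.0, -80.0, 28.0]]
pin scene [[578.4 196.3  38. ]]
[[126, 139, 151], [132, 146, 151], [132, 148, 149], [134, 150, 151], [132, 148, 150], [141, 142, 150], [145, 148, 149], [143, 147, 151], [150, 151, 154], [143, 144, 150], [143, 147, 154], [147, 150, 155], [146, 150, 151], [143, 147, 151], [149, 151, 150], [148, 151, 151], [146, 149, 150], [146, 150, 153], [149, 151, 154], [81, 91, 96], [127, 145, 150], [128, 145, 150], [132, 145, 151], [135, 150, 152], [131, 147, 149]]
```

```bash
python3 -m jog '[{"x":2.0,"y":-0.4,"z":4,"rx":0,"ry":0,"rz":-0.011},{"x":2.0,"y":-0.4,"z":4,"rx":0,"ry":0,"rz":0},{"x":2,"y":-0.4,"z":4,"rx":0,"ry":0,"rz":0},{"x":0,"y":0,"z":4,"rx":0,"ry":0,"rz":0},{"x":0,"y":0,"z":2,"rx":0,"ry":0,"rz":0}]';  python3 -m jog '[{"x":0,"y":0,"z":0,"rx":0,"ry":0,"rz":0}]'
python3 - <<'E'
from h import *
s=st();go([490,-263,2],-.117)
E
```

```text
clock: 2.05
position: [488.6, -260.9, 47.3]
eef_rot: [0.998, -0.057, -0.003, -0.001]
contact_force: [-0.4, -0.3, -0.5]
grip_width: 85.3
clock: 2.15
position: [487.2, -260.8, 47.3]
eef_rot: [0.998, -0.057, -0.004, -0.002]
contact_force: [0.2, 0.0, 0.4]
grip_width: 85.2
{'clock': 2.15, 'joint_positions': [0.558, 0.452, -0.167, 1.947, 0.104, 0.76, -1.354], 'position': [487.176, -260.825, 47.327], 'contact_force': [0.151, 0.003, 0.357], 'grip_width': 85.193}
[[0.9934, -0.1146, -0.0078], [-0.1145, -0.9934, 0.0041], [-0.0082, -0.0032, -1.0]]
tool shift cm [0.34 0.2  4.53]
rotvec [-0.003  0.008  0.002]
```

```bash
python3 -m jog '[{"x":0.3,"y":0.2,"z":1.5,"rx":-0.003,"ry":0.008,"rz":0.002},{"x":0,"y":0,"z":1.5,"rx":0,"ry":0,"rz":0},{"x":0,"y":0,"z":1.2,"rx":0,"ry":0,"rz":0},{"x":0,"y":0,"z":0,"rx":0,"ry":0,"rz":0}]';  python3 -m jog '[{"x":0,"y":0,"z":0,"rx":0,"ry":0,"rz":0},{"x":0,"y":0,"z":0,"rx":0,"ry":0,"rz":0},{"x":0,"y":0,"z":0,"rx":0,"ry":0,"rz":0},{"x":0,"y":0,"z":0,"rx":0,"ry":0,"rz":0},{"x":0,"y":0,"z":0,"rx":0,"ry":0,"rz":0}]' 255; python3 -m jog '[{"x":0,"y":0,"z":0,"rx":0,"ry":0,"rz":0},{"x":0,"y":0,"z":0,"rx":0,"ry":0,"rz":0},{"x":0,"y":0,"z":0,"rx":0,"ry":0,"rz":0}]'; python3 -c "
from h import *
st();go([490,-263,2],-.117)"
```

```text
clock: 2.55
position: [492.1, -264.4, 8.0]
eef_rot: [0.998, -0.059, 0.002, 0.001]
contact_force: [-1.1, 0.0, 1.3]
grip_width: 85.8
clock: 3.05
position: [494.2, -265.1, 10.5]
eef_rot: [0.998, -0.059, 0.004, 0.002]
contact_force: [-1.3, 1.2, 5.8]
grip_width: 27.7
clock: 3.35
position: [494.1, -265.2, 10.5]
eef_rot: [0.998, -0.059, 0.004, 0.002]
contact_force: [-1.6, 1.3, 6.3]
grip_width: 27.7
{'clock': 3.35, 'joint_positions': [0.549, 0.515, -0.155, 1.951, 0.123, 0.675, -1.371], 'position': [494.131, -265.162, 10.459], 'contact_force': [-1.554, 1.288, 6.278], 'grip_width': 27.668}
[[0.9929, -0.1187, 0.0087], [-0.1187, -0.9929, -0.0045], [0.0092, 0.0034, -1.0]]
tool shift cm [-0.44 -0.17  0.84]
rotvec [ 0.003 -0.009 -0.002]
```

```bash
python3 -c "
from h import *
im=snap('wrist','w3');b=snap('side','d3')
cv2.imwrite('pics/m3.png',np.hstack([im[0:400,140:500],cv2.resize(b[200:320,230:400],(425,300),interpolation=cv2.INTER_CUBIC)[:,:].repeat(1,0) if 0 else cv2.copyMakeBorder(cv2.resize(b[200:320,230:400],(425,300)),0,100,0,0,0)]))"
```

```text
(no output)
```

View pics/m3.png

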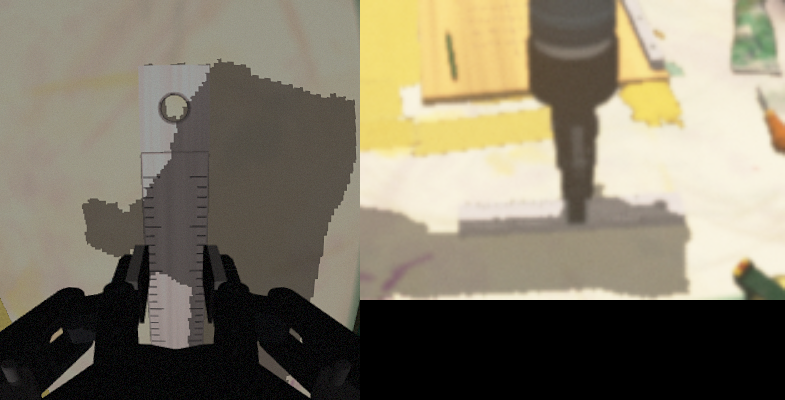

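The picture shows both pads on the bar's long sides, with the eye at crop (174,107). I lift and carry the bar over the board's pin side.

```bash
python3 -m jog '[{"x":0,"y":0,"z":-3,"rx":0,"ry":0,"rz":0},{"x":0,"y":0,"z":-3.5,"rx":0,"ry":0,"rz":0},{"x":0,"y":0,"z":-3.5,"rx":0,"ry":0,"rz":0},{"x":-0.5,"y":-4.1,"z":0,"rx":0,"ry":0,"rz":0},{"x":-0.5,"y":-4.1,"z":0,"rx":0,"ry":0,"rz":0}]';  python3 -m jog '[{"x":-0.5,"y":-4.1,"z":0,"rx":0,"ry":0,"rz":0},{"x":-0.5,"y":-4.1,"z":0,"rx":0,"ry":0,"rz":0},{"x":-0.5,"y":-4.1,"z":0,"rx":0,"ry":0,"rz":0},{"x":-0.5,"y":-4.1,"z":0,"rx":0,"ry":0,"rz":0},{"x":-0.5,"y":-4.1,"z":0,"rx":0,"ry":0,"rz":0}]'; python3 -m jog '[{"x":-0.5,"y":-4.1,"z":0,"rx":0,"ry":0,"rz":0},{"x":-0.5,"y":-4.1,"z":0,"rx":0,"ry":0,"rz":0},{"x":0,"y":-3,"z":0,"rx":0,"ry":0,"rz":-0.117},{"x":0,"y":0,"z":0,"rx":0,"ry":0,"rz":0},{"x":0,"y":0,"z":0,"rx":0,"ry":0,"rz":0}]'; python3 -c "
from h import *
st();im=snap('wrist','w4')"
```

```text
clock: 3.95
position: [493.7, -183.3, 110.9]
eef_rot: [0.998, -0.062, 0.006, 0.003]
contact_force: [0.6, 0.6, -1.1]
grip_width: 27.5
clock: 4.45
position: [491.6, 26.0, 108.2]
eef_rot: [0.998, -0.06, 0.004, 0.002]
contact_force: [0.5, 0.5, -1.3]
grip_width: 27.6
clock: 4.95
position: [495.1, 137.6, 107.6]
eef_rot: [1.0, -0.0, 0.004, 0.002]
contact_force: [0.5, -0.4, -1.2]
grip_width: 27.6
{'clock': 4.95, 'joint_positions': [0.007, 0.311, -0.408, 2.013, 0.172, 0.845, -2.07], 'position': [495.05, 137.622, 107.596], 'contact_force': [0.522, -0.355, -1.228], 'grip_width': 27.567}
[[1.0, -0.0005, 0.0072], [-0.0005, -1.0, -0.0041], [0.0072, 0.0041, -1.0]]
```

View pics/w4.png

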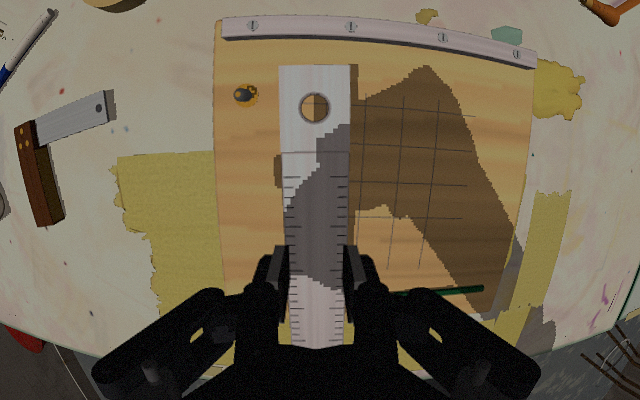

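The wrist view shows the pin near (245,95), the fence's edge from (224,38) to (534,69), the eye at (315,108), and the square on the left with stock (40,180) and blade (75,120).

Run:
```python
from h import *
s=manip.observe()
im=cv2.imread('pics/w4.png')
e=onz('wrist',[[315,108]],109,s)[0];print('eye',e.round(1),'from tcp',(e-s['position']).round(1))
for uv in([238,95],[242,96],[246,97]): print('pin',onz('wrist',[uv],38,s).round(1))
f=onz('wrist',[[224,38],[350,42],[450,53],[534,68]],28,s);print(f.round(1)); g=np.polyfit(f[:,1],f[:,0],1);print('fence face fit, yaw',-np.arctan(g[0]))
c=onz('wrist',[[215,22],[536,75],[225,290]],12,s);print('board',c.round(1))
q=onz('wrist',[[14,127],[34,120],[63,219],[42,226]],22,s);print('stock',q.round(1).tolist())
q=onz('wrist',[[36,122],[108,91],[114,112],[45,147]],13,s);print('blade',q.round(1).tolist())
z=cv2.resize(im[75:130,225:345],None,fx=6,fy=6,interpolation=cv2.INTER_CUBIC);cv2.imwrite('pics/z4.png',z)
```

```text
eye [571.  135.6 109. ] from tcp [75.9 -0.4  1.6]
pin [[581.7 188.5  38. ]]
pin [[580.9 185.7  38. ]]
pin [[580.  182.9  38. ]]
[[626.2 201.4  28. ]
 [619.9 110.4  28. ]
 [618.1  33.6  28. ]
 [619.  -50.2  28. ]]
fence face fit, yaw -0.02830239979900138
board [[644.7 213.8  12. ]
 [616.3 -66.1  12. ]
 [409.2 221.2  12. ]]
stock [[585.4, 460.7, 22.0], [587.2, 419.7, 22.0], [481.9, 395.8, 22.0], [472.7, 437.7, 22.0]]
blade [[585.2, 427.3, 13.0], [599.8, 318.1, 13.0], [580.0, 312.1, 13.0], [557.2, 415.4, 13.0]]
```

View pics/z4.png

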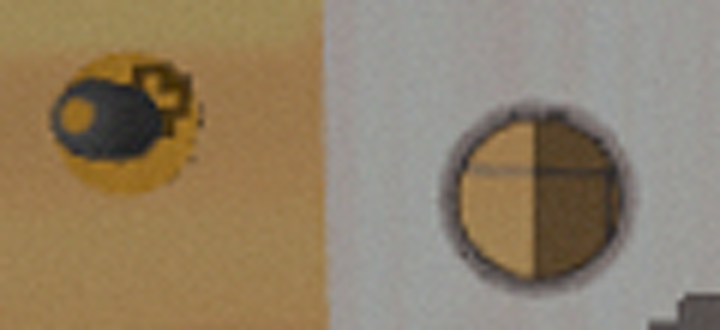

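```bash
python3 -m jog '[{"x":0.5,"y":-2.8,"z":0,"rx":0,"ry":0,"rz":0.03},{"x":0.5,"y":-2.8,"z":0,"rx":0,"ry":0,"rz":0},{"x":0,"y":0,"z":2.4,"rx":0,"ry":0,"rz":0},{"x":0,"y":0,"z":2.4,"rx":0,"ry":0,"rz":0},{"x":0,"y":0,"z":0,"rx":0,"ry":0,"rz":0}]';  python3 -m jog '[{"x":0,"y":0,"z":0,"rx":0,"ry":0,"rz":0}]'
python3 - <<'E'
from h import *
s=st();im=snap('wrist','w5')
cv2.imwrite('pics/z5.png',cv2.resize(im[20:160,220:420],None,fx=4,fy=4,interpolation=cv2.INTER_CUBIC))
print('pred eye',onz('wrist',[[314.5,107.8]],s['position'][2]+1.5,s).round(1))
E
```

```text
clock: 5.5
position: [503.9, 188.7, 56.1]
eef_rot: [1.0, -0.018, 0.0, 0.004]
contact_force: [-0.6, -0.8, -0.9]
grip_width: 27.5
clock: 5.6
position: [506.5, 190.4, 59.2]
eef_rot: [1.0, -0.018, 0.003, 0.003]
contact_force: [0.6, -0.7, -1.7]
grip_width: 27.7
{'clock': 5.6, 'joint_positions': [-0.105, 0.434, -0.392, 1.971, 0.242, 0.778, -2.243], 'position': [506.526, 190.399, 59.157], 'contact_force': [0.649, -0.653, -1.745], 'grip_width': 27.706}
[[0.9994, -0.0352, 0.0059], [-0.0351, -0.9994, -0.0055], [0.0061, 0.0053, -1.0]]
pred eye [[582.5 187.8  60.7]]
```

View pics/z5.png

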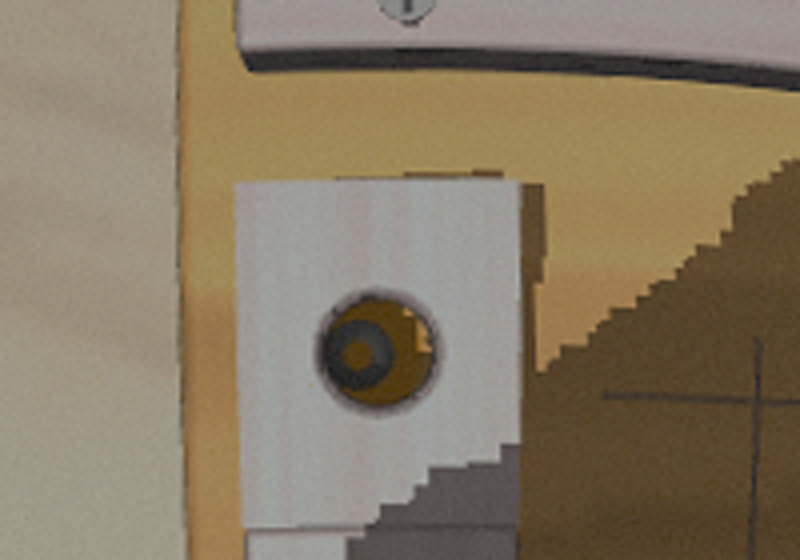

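The crop shows the pin tip at (309.3,108.5) and the eye's rim centred at (314.8,108.2).

Run:
```python
from h import *
s=manip.observe();z=s['position'][2]
e=onz('wrist',[[314.75,108.25]],z+1.5,s)[0];p=onz('wrist',[[309.25,108.5]],38,s)[0]
f=onz('wrist',[[282,33],[360,33],[420,37.5]],28,s);g=np.polyfit(f[:,1],f[:,0],1);print('fence',f.round(1).tolist(),g)
b=onz('wrist',[[265.5,40],[267,150]],12,s);d=b[0]-b[1];print('side yaw',d[1]/d[0], b.round(1).tolist())
Rm=R.from_quat(s['eef_rot']).as_matrix();print(e,p,(Rm.T@(p-e)/10).round(2))
```

```text
fence [[628.0, 205.3, 28.0], [626.8, 161.5, 28.0], [625.9, 125.9, 28.0]] [2.66571002e-02 6.22486890e+02]
side yaw -0.03249294754116545 [[628.3, 217.1, 12.0], [558.5, 219.4, 12.0]]
[583.21522495 188.53286965  61.62978058] [583.22188176 191.43241605  38.        ] [-0.03 -0.3   2.36]
```

```bash
python3 -m jog '[{"x":0,"y":-0.3,"z":0,"rx":0,"ry":0,"rz":0},{"x":0,"y":0,"z":0.8,"rx":0,"ry":0,"rz":0},{"x":0,"y":0,"z":0.8,"rx":0,"ry":0,"rz":0},{"x":0,"y":0,"z":0,"rx":0,"ry":0,"rz":0},{"x":0,"y":0,"z":0,"rx":0,"ry":0,"rz":0}]'
python3 - <<'E'
from h import *
s=st();im=snap('wrist','w6')
cv2.imwrite('pics/z6.png',cv2.resize(im[60:160,250:380],None,fx=5,fy=5,interpolation=cv2.INTER_CUBIC))
E
```

```text
clock: 6.15
position: [506.5, 195.3, 43.1]
eef_rot: [1.0, -0.016, 0.003, 0.002]
contact_force: [0.0, -0.2, -1.6]
grip_width: 27.6
{'clock': 6.15, 'joint_positions': [-0.12, 0.463, -0.385, 1.973, 0.259, 0.749, -2.261], 'position': [506.483, 195.321, 43.064], 'contact_force': [0.036, -0.231, -1.57], 'grip_width': 27.638}
[[0.9995, -0.032, 0.0065], [-0.032, -0.9995, -0.0043], [0.0066, 0.0041, -1.0]]
```

View pics/z6.png

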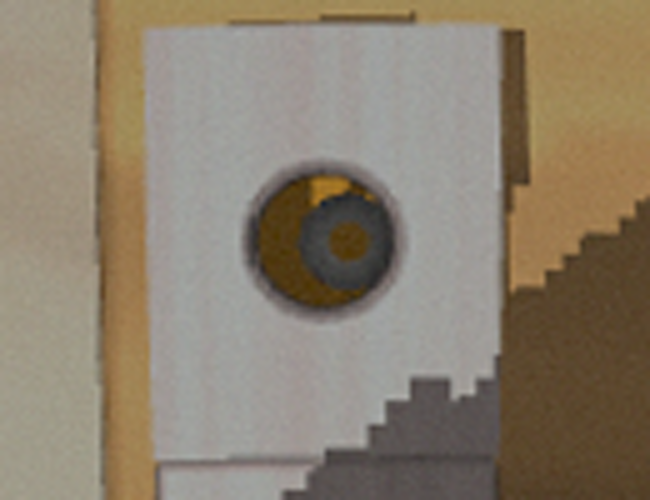

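The pin tip sits inside the eye about 2 mm to the right, at crop (349,241) against (325,241). I correct by 2 mm and lower.

```bash
python3 -m jog '[{"x":0,"y":0.2,"z":0,"rx":0,"ry":0,"rz":0},{"x":0,"y":0,"z":0.7,"rx":0,"ry":0,"rz":0},{"x":0,"y":0,"z":0,"rx":0,"ry":0,"rz":0}]';python3 -m jog '[{"x":0,"y":0,"z":0.7,"rx":0,"ry":0,"rz":0},{"x":0,"y":0,"z":0,"rx":0,"ry":0,"rz":0},{"x":0,"y":0,"z":0.4,"rx":0,"ry":0,"rz":0},{"x":0,"y":0,"z":0,"rx":0,"ry":0,"rz":0},{"x":0,"y":0,"z":0,"rx":0,"ry":0,"rz":0}]'
python3 - <<'E'
from h import *
s=st()
E
```

```text
clock: 6.5
position: [506.3, 193.0, 35.7]
eef_rot: [1.0, -0.016, 0.003, 0.002]
contact_force: [0.0, -0.3, -0.6]
grip_width: 27.5
clock: 7.0
position: [507.0, 193.5, 25.5]
eef_rot: [1.0, -0.016, 0.004, 0.002]
contact_force: [-0.0, -0.5, -1.2]
grip_width: 27.4
{'clock': 7.0, 'joint_positions': [-0.126, 0.491, -0.373, 1.979, 0.276, 0.715, -2.271], 'position': [507.048, 193.464, 25.476], 'contact_force': [-0.017, -0.495, -1.206], 'grip_width': 27.385}
[[0.9995, -0.0321, 0.0075], [-0.0321, -0.9995, -0.0039], [0.0076, 0.0037, -1.0]]
```

```bash
python3 -m jog '[{"x":0,"y":0,"z":0.3,"rx":0,"ry":0,"rz":0},{"x":0,"y":0,"z":0,"rx":0,"ry":0,"rz":0},{"x":0,"y":0,"z":0,"rx":0,"ry":0,"rz":0}]';python3 -m jog '[{"x":0,"y":0,"z":0,"rx":0,"ry":0,"rz":0},{"x":0,"y":0,"z":0,"rx":0,"ry":0,"rz":0},{"x":0,"y":0,"z":0,"rx":0,"ry":0,"rz":0},{"x":0,"y":0,"z":0,"rx":0,"ry":0,"rz":0},{"x":0,"y":0,"z":0,"rx":0,"ry":0,"rz":0}]' 0;python3 -m jog '[{"x":0,"y":0,"z":0,"rx":0,"ry":0,"rz":0},{"x":0,"y":0,"z":-2.5,"rx":0,"ry":0,"rz":0},{"x":0,"y":0,"z":-3.5,"rx":0,"ry":0,"rz":0},{"x":0,"y":0,"z":-4,"rx":0,"ry":0,"rz":0},{"x":0,"y":0,"z":0,"rx":0,"ry":0,"rz":0}]'
python3 - <<'E'
from h import *
s=st();im=snap('wrist','w7');sc=snap('scene','s7')
cv2.imwrite('pics/m7.png',np.hstack([im[:300,0:440],cv2.copyMakeBorder(cv2.resize(sc[170:280,210:310],None,fx=2.7,fy=2.7,interpolation=cv2.INTER_CUBIC),0,3,0,0,0)]))
E
```

```text
clock: 7.3
position: [507.2, 193.5, 22.6]
eef_rot: [1.0, -0.016, 0.004, 0.002]
contact_force: [-0.7, 0.1, -1.3]
grip_width: 27.9
clock: 7.8
position: [507.2, 193.5, 22.7]
eef_rot: [1.0, -0.016, 0.004, 0.002]
contact_force: [-0.6, -0.4, -0.0]
grip_width: 85.6
clock: 8.3
position: [510.9, 196.2, 128.6]
eef_rot: [1.0, -0.016, 0.01, -0.0]
contact_force: [1.1, 0.5, -1.0]
grip_width: 85.2
{'clock': 8.3, 'joint_positions': [-0.076, 0.334, -0.427, 1.931, 0.186, 0.896, -2.2], 'position': [510.878, 196.195, 128.629], 'contact_force': [1.092, 0.465, -0.962], 'grip_width': 85.188}
[[0.9993, -0.0321, 0.0191], [-0.0321, -0.9995, 0.0004], [0.0191, -0.001, -0.9998]]
```

View pics/m7.png

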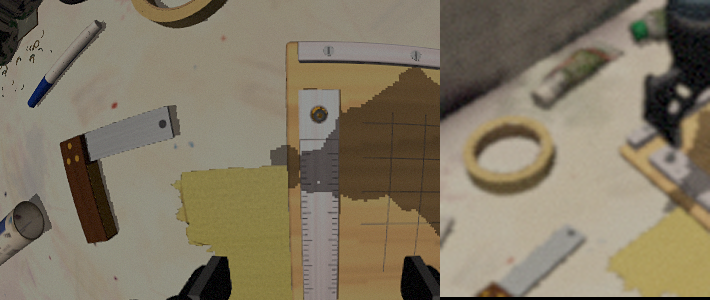

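The bar hangs on the pin, at w7 (319,115), lying flat with its long end to the front. I have 11 pictures viewed, so from here I measure numerically. Next I go above the square.

```bash
python3 -m jog '[{"x":-1.2,"y":-4.3,"z":-0.4,"rx":0,"ry":0,"rz":0},{"x":-1.2,"y":-4.3,"z":-0.4,"rx":0,"ry":0,"rz":0},{"x":-1.2,"y":-4.3,"z":-0.4,"rx":0,"ry":0,"rz":0},{"x":-1.2,"y":-4.3,"z":-0.4,"rx":0,"ry":0,"rz":0},{"x":-1.2,"y":-4.3,"z":-0.4,"rx":0,"ry":0,"rz":0}]';python3 -m jog '[{"x":0,"y":0,"z":0,"rx":0,"ry":0,"rz":-0.116},{"x":0,"y":0,"z":0,"rx":0,"ry":0,"rz":-0.116},{"x":0,"y":0,"z":0,"rx":0,"ry":0,"rz":0},{"x":0,"y":0,"z":0,"rx":0,"ry":0,"rz":0}]'
python3 - <<'E'
from h import *
s=st();im=snap('wrist','w8');s=manip.observe()
hsv=cv2.cvtColor(im,cv2.COLOR_BGR2HSV);roi=np.zeros(im.shape[:2],np.uint8);roi[20:215,150:560]=255
m=cv2.inRange(hsv,(0,90,20),(14,255,140))&roi
m=cv2.morphologyEx(m,cv2.MORPH_CLOSE,np.ones((7,7)))
cs,_=cv2.findContours(m,0,2)
for c in sorted(cs,key=cv2.contourArea)[-3:]:
    b=cv2.boxPoints(cv2.minAreaRect(c));w=onz('wrist',b,22,s)[:,:2]
    print(cv2.contourArea(c),b.round(0).tolist(),w.round(1).tolist(),[np.linalg.norm(w[i]-w[i-1]).round(1) for i in(1,2)])
def row(y,x0,x1): print(y,[(x,*hsv[y,x]) for x in range(x0,x1,4)])
p=[585,461],[587,420],[482,396],[473,438]
for y in(80,110,140): print(y,[(x,*[int(v) for v in im[y,x]]) for x in range(250,420,5)])
E
```

```text
clock: 8.9
position: [451.6, 411.0, 139.3]
eef_rot: [1.0, -0.016, 0.002, 0.003]
contact_force: [-0.2, -0.1, 0.2]
grip_width: 85.5
clock: 9.3
position: [452.6, 409.5, 139.6]
eef_rot: [0.995, 0.098, 0.002, 0.003]
contact_force: [0.6, 0.6, -0.1]
grip_width: 85.0
{'clock': 9.3, 'joint_positions': [-0.383, 0.46, -0.53, 1.753, 0.279, 1.004, -2.393], 'position': [452.556, 409.535, 139.635], 'contact_force': [0.645, 0.567, -0.144], 'grip_width': 84.967}
[[0.9807, 0.1957, 0.0053], [0.1957, -0.9806, -0.006], [0.004, 0.0069, -1.0]]
180.0 [[508.0, 153.0], [529.0, 56.0], [535.0, 57.0], [513.0, 154.0]] [[532.7, 232.3], [635.8, 230.0], [637.5, 222.9], [533.4, 225.4]] [np.float64(103.1), np.float64(7.3)]
400.5 [[488.0, 213.0], [507.0, 155.0], [521.0, 159.0], [501.0, 218.0]] [[468.3, 234.9], [530.6, 232.8], [530.8, 213.5], [466.7, 215.2]] [np.float64(62.4), np.float64(19.3)]
5110.0 [[271.0, 167.0], [280.0, 34.0], [320.0, 37.0], [312.0, 170.0]] [[470.1, 451.2], [584.2, 465.4], [588.1, 431.6], [474.6, 416.1]] [np.float64(115.0), np.float64(34.0)]
80 [(250, 119, 134, 137), (255, 114, 130, 132), (260, 11
[... 1335 characters left out ...]
8), (415, 58, 66, 76)]
140 [(250, 121, 135, 138), (255, 120, 136, 136), (260, 114, 130, 134), (265, 116, 131, 133), (270, 120, 135, 137), (275, 2, 20, 49), (280, 13, 27, 51), (285, 0, 26, 51), (290, 13, 31, 57), (295, 16, 30, 51), (300, 19, 33, 56), (305, 14, 31, 54), (310, 20, 35, 57), (315, 60, 72, 79), (320, 113, 129, 135), (325, 114, 131, 138), (330, 114, 132, 136), (335, 116, 132, 138), (340, 64, 71, 77), (345, 67, 72, 82), (350, 69, 74, 81), (355, 65, 73, 78), (360, 62, 69, 74), (365, 68, 74, 75), (370, 65, 74, 77), (375, 66, 74, 81), (380, 67, 75, 81), (385, 67, 72, 80), (390, 63, 70, 75), (395, 68, 74, 81), (400, 69, 80, 83), (405, 60, 68, 75), (410, 61, 71, 77), (415, 66, 121, 135)]
```

The stock measures 115.0 × 34.0 mm, which matches its given size, centred at (529.3,441.1) with yaw 0.13. I move to grasp it at (534,442).

```bash
python3 -m jog '[{"x":3,"y":-0.5,"z":1,"rx":0,"ry":0,"rz":0},{"x":3,"y":-0.5,"z":2,"rx":0,"ry":0,"rz":0},{"x":2.6,"y":-0.6,"z":3,"rx":0,"ry":0,"rz":0},{"x":0,"y":0,"z":2,"rx":0,"ry":0,"rz":0.067},{"x":0,"y":0,"z":0,"rx":0,"ry":0,"rz":0}]';python3 -m jog '[{"x":0,"y":0,"z":0,"rx":0,"ry":0,"rz":0}]'
python3 - <<'E'
from h import *
s=st();go([534,442,8],.13)
E
```

```text
clock: 9.85
position: [533.4, 439.7, 56.9]
eef_rot: [0.998, 0.065, 0.0, 0.005]
contact_force: [-0.4, -0.5, -0.6]
grip_width: 85.3
clock: 9.95
position: [534.2, 442.6, 61.3]
eef_rot: [0.998, 0.067, 0.003, 0.003]
contact_force: [0.6, 0.4, -0.2]
grip_width: 85.3
{'clock': 9.95, 'joint_positions': [-0.431, 0.685, -0.45, 1.576, 0.352, 0.96, -2.434], 'position': [534.152, 442.571, 61.258], 'contact_force': [0.597, 0.356, -0.17], 'grip_width': 85.35}
[[0.9911, 0.1329, 0.0061], [0.1329, -0.9911, -0.0051], [0.0054, 0.0059, -1.0]]
tool shift cm [-0.05  0.02  5.33]
rotvec [ 0.006 -0.005  0.003]
```

```bash
python3 -m jog '[{"x":0,"y":0,"z":1.8,"rx":0.006,"ry":-0.005,"rz":0},{"x":0,"y":0,"z":1.8,"rx":0,"ry":0,"rz":0},{"x":0,"y":0,"z":1.6,"rx":0,"ry":0,"rz":0},{"x":0,"y":0,"z":0,"rx":0,"ry":0,"rz":0},{"x":0,"y":0,"z":0,"rx":0,"ry":0,"rz":0}]';python3 -m jog '[{"x":0,"y":0,"z":0,"rx":0,"ry":0,"rz":0},{"x":0,"y":0,"z":0,"rx":0,"ry":0,"rz":0},{"x":0,"y":0,"z":0,"rx":0,"ry":0,"rz":0},{"x":0,"y":0,"z":0,"rx":0,"ry":0,"rz":0},{"x":0,"y":0,"z":0,"rx":0,"ry":0,"rz":0}]' 255
python3 - <<'E'
from h import *
s=st();go([534,442,8],.13)
E
```

```text
clock: 10.45
position: [534.3, 442.6, 8.7]
eef_rot: [0.998, 0.067, 0.0, -0.0]
contact_force: [0.7, 0.6, -0.1]
grip_width: 85.3
clock: 10.95
position: [535.8, 443.8, 11.0]
eef_rot: [0.998, 0.066, 0.002, -0.001]
contact_force: [-0.5, -0.5, 2.6]
grip_width: 32.2
{'clock': 10.95, 'joint_positions': [-0.441, 0.751, -0.431, 1.586, 0.378, 0.884, -2.449], 'position': [535.772, 443.78, 10.954], 'contact_force': [-0.548, -0.518, 2.617], 'grip_width': 32.164}
[[0.9912, 0.1324, 0.0034], [0.1324, -0.9912, 0.0027], [0.0038, -0.0023, -1.0]]
tool shift cm [-0.2   0.15  0.29]
rotvec [-0.002 -0.004  0.003]
```

```bash
python3 -m jog '[{"x":0,"y":0,"z":-2,"rx":0,"ry":0,"rz":0},{"x":0,"y":0,"z":-3.5,"rx":0,"ry":0,"rz":0},{"x":0,"y":0,"z":-3.5,"rx":0,"ry":0,"rz":0},{"x":-0.2,"y":3,"z":0,"rx":0,"ry":0,"rz":0},{"x":-0.3,"y":4.5,"z":0,"rx":0,"ry":0,"rz":0}]';python3 -m jog '[{"x":-0.3,"y":4.5,"z":0,"rx":0,"ry":0,"rz":0},{"x":-0.3,"y":4.5,"z":0,"rx":0,"ry":0,"rz":0},{"x":-0.3,"y":4.5,"z":0,"rx":0,"ry":0,"rz":0},{"x":-0.3,"y":4.5,"z":0,"rx":0,"ry":0,"rz":0},{"x":-0.1,"y":4.5,"z":0,"rx":0,"ry":0,"rz":0}]';python3 -m jog '[{"x":0,"y":1.5,"z":0,"rx":0,"ry":0,"rz":0.08},{"x":0,"y":0,"z":0,"rx":0,"ry":0,"rz":0.08},{"x":0,"y":0,"z":0,"rx":0,"ry":0,"rz":0},{"x":0,"y":0,"z":0,"rx":0,"ry":0,"rz":0}]'
python3 - <<'E'
from h import *
s=st();go([559.6,126.9,50],-.03)
im=snap('wrist','w9');s=manip.observe()
hsv=cv2.cvtColor(im,cv2.COLOR_BGR2HSV);roi=np.zeros(im.shape[:2],np.uint8);roi[20:300,200:450]=255
# fence top/front edge: per column find bright-grey fence -> low saturation mask, lower edge
g=cv2.inRange(hsv,(0,0,90),(180,40,255));print([(x,np.flatnonzero(g[:130,x]).tolist()[:1],np.flatnonzero(g[:130,x]).tolist()[-1:]) for x in range(230,560,20)])
E
```

```text
clock: 11.45
position: [538.8, 373.6, 103.6]
eef_rot: [0.998, 0.07, 0.003, -0.004]
contact_force: [0.5, -0.7, -2.0]
grip_width: 32.3
clock: 11.95
position: [556.2, 141.4, 100.3]
eef_rot: [0.998, 0.067, 0.001, -0.0]
contact_force: [0.5, 0.2, -1.9]
grip_width: 31.8
clock: 12.35
position: [558.5, 129.2, 100.1]
eef_rot: [1.0, -0.012, 0.001, -0.001]
contact_force: [-0.7, 0.5, -1.7]
grip_width: 32.4
{'clock': 12.35, 'joint_positions': [0.054, 0.428, -0.422, 1.874, 0.221, 0.883, -2.07], 'position': [558.534, 129.213, 100.087], 'contact_force': [-0.688, 0.521, -1.663], 'grip_width': 32.402}
[[0.9997, -0.0244, 0.0022], [-0.0244, -0.9997, 0.0018], [0.0022, -0.0019, -1.0]]
tool shift cm [0.1  0.24 5.01]
rotvec [-0.002 -0.002  0.006]
[(230, [88], [122]), (250, [33], [122]), (270, [2], [121]), (290, [48], [121]), (310, [6], [121]), (330, [14], [121]), (350, [21], [119]), (370, [9], [116]), (390, [18], [121]), (410, [44], [122]), (430, [15], [124]), (450, [12], [125]), (470, [0], [127]), (490, [7], [129]), (510, [1], [129]), (530, [0], [129]), (550, [0], [112])]
```

```bash
python3 -m jog '[{"x":0.1,"y":0.2,"z":2.5,"rx":0,"ry":0,"rz":0.006},{"x":0,"y":0,"z":2.5,"rx":0,"ry":0,"rz":0},{"x":0,"y":0,"z":1.7,"rx":0,"ry":0,"rz":0},{"x":0,"y":0,"z":0.6,"rx":0,"ry":0,"rz":0},{"x":0,"y":0,"z":0,"rx":0,"ry":0,"rz":0}]';python3 -m jog '[{"x":0,"y":0,"z":0.2,"rx":0,"ry":0,"rz":0},{"x":0,"y":0,"z":0.1,"rx":0,"ry":0,"rz":0},{"x":0,"y":0,"z":0,"rx":0,"ry":0,"rz":0}]'; python3 -c "
from h import *
st()"
```

```text
clock: 12.9
position: [558.9, 126.9, 25.5]
eef_rot: [1.0, -0.016, -0.0, -0.001]
contact_force: [0.4, -0.6, -1.2]
grip_width: 31.8
clock: 13.2
position: [560.6, 126.6, 24.3]
eef_rot: [1.0, -0.017, 0.002, -0.001]
contact_force: [-0.8, -0.5, -1.4]
grip_width: 32.1
{'clock': 13.2, 'joint_positions': [0.022, 0.542, -0.381, 1.9, 0.285, 0.748, -2.123], 'position': [560.593, 126.647, 24.27], 'contact_force': [-0.815, -0.501, -1.356], 'grip_width': 32.123}
[[0.9994, -0.0331, 0.0034], [-0.0331, -0.9994, 0.0017], [0.0034, -0.0018, -1.0]]
```

```bash
python3 -m jog '[{"x":0,"y":0,"z":0.2,"rx":0,"ry":0,"rz":0},{"x":0,"y":0,"z":0,"rx":0,"ry":0,"rz":0},{"x":0,"y":0,"z":0,"rx":0,"ry":0,"rz":0}]';python3 -m jog '[{"x":0,"y":0,"z":0,"rx":0,"ry":0,"rz":0},{"x":0,"y":0,"z":0,"rx":0,"ry":0,"rz":0},{"x":0,"y":0,"z":0,"rx":0,"ry":0,"rz":0},{"x":0,"y":0,"z":0,"rx":0,"ry":0,"rz":0}]' 100
```

```text
clock: 13.5
position: [560.7, 126.7, 22.8]
eef_rot: [1.0, -0.017, 0.002, -0.001]
contact_force: [-2.6, -1.3, 6.1]
grip_width: 32.3
clock: 13.9
position: [559.8, 126.4, 21.2]
eef_rot: [1.0, -0.017, 0.001, -0.001]
contact_force: [0.4, 0.5, -0.1]
grip_width: 52.3
```

```bash
python3 -m jog '[{"x":0,"y":0,"z":-2,"rx":0,"ry":0,"rz":0},{"x":0,"y":0,"z":-3,"rx":0,"ry":0,"rz":0},{"x":0,"y":0,"z":-4.5,"rx":0,"ry":0,"rz":0},{"x":-3.5,"y":0,"z":-3,"rx":0,"ry":0,"rz":0},{"x":-3.5,"y":0,"z":0,"rx":0,"ry":0,"rz":0}]' 255;python3 -m jog '[{"x":0,"y":0,"z":0,"rx":0,"ry":0,"rz":0},{"x":0,"y":0,"z":0,"rx":0,"ry":0,"rz":0},{"x":0,"y":0,"z":0,"rx":0,"ry":0,"rz":0}]'
cat > m.py <<'E'
from h import *
import sys
s=st();im=snap('wrist',sys.argv[1])
hsv=cv2.cvtColor(im,cv2.COLOR_BGR2HSV);roi=np.zeros(im.shape[:2],np.uint8);roi[20:235,200:450]=255
m=cv2.inRange(im.max(2),0,75)&cv2.inRange(hsv,(0,110,0),(16,255,75))&roi
m=cv2.morphologyEx(m,cv2.MORPH_CLOSE,np.ones((7,7)));m=cv2.morphologyEx(m,cv2.MORPH_OPEN,np.ones((5,5)))
for c in sorted(cv2.findContours(m,0,2)[0],key=cv2.contourArea)[-2:]:
    b=cv2.boxPoints(cv2.minAreaRect(c));w=onz('wrist',b,34,s)[:,:2];l=[w[i]-w[i-1] for i in(1,2)];L=max(l,key=np.linalg.norm)
    print('brown',cv2.contourArea(c),b.round(0).tolist(),'cen',w.mean(0).round(1),'size',[np.linalg.norm(v).round(1) for v in l],'yaw',round(float(np.arctan(L[1]/L[0])),3))
E
python3 m.py w10
python3 - <<'E'
from h import *
im=cv2.imread('pics/w10.png')
cv2.imwrite('pics/z10.png',im[0:260,60:560])
E
```

```text
clock: 14.4
position: [493.9, 130.3, 151.5]
eef_rot: [1.0, -0.017, 0.006, -0.002]
contact_force: [0.3, 0.7, 0.5]
grip_width: 0.1
clock: 14.7
position: [490.5, 128.4, 146.3]
eef_rot: [1.0, -0.017, 0.001, -0.001]
contact_force: [-0.7, 0.5, 0.1]
grip_width: -0.2
{'clock': 14.7, 'joint_positions': [0.088, 0.25, -0.472, 1.997, 0.141, 0.923, -2.06], 'position': [490.546, 128.402, 146.266], 'contact_force': [-0.659, 0.509, 0.121], 'grip_width': -0.2}
[[0.9994, -0.0338, 0.0026], [-0.0338, -0.9994, 0.0016], [0.0026, -0.0017, -1.0]]
brown 5367.5 [[295.0, 55.0], [336.0, 55.0], [336.0, 189.0], [295.0, 189.0]] cen [553.9 126.2] size [np.float64(33.2), np.float64(113.0)] yaw -0.025
```

The square is down with its centre at (553.9,126.2), yaw about −0.03, and a measured size of 33 × 113, which fits. I bring the shut fingers into the inner angle.

```bash
python3 -m jog '[{"x":2.4,"y":1.3,"z":1.6,"rx":0,"ry":0,"rz":0},{"x":2.4,"y":1.3,"z":2,"rx":0,"ry":0,"rz":0},{"x":2.4,"y":1.3,"z":3,"rx":0,"ry":0,"rz":-0.002},{"x":0,"y":0,"z":2,"rx":0,"ry":0,"rz":0},{"x":0,"y":0,"z":0,"rx":0,"ry":0,"rz":0}]';python3 -m jog '[{"x":0,"y":0,"z":0,"rx":0,"ry":0,"rz":0}]'
python3 - <<'E'
from h import *
s=st();go([561.2,86.5,17],-.03)
E
```

```text
clock: 15.25
position: [558.8, 85.6, 56.3]
eef_rot: [1.0, -0.017, -0.003, -0.0]
contact_force: [0.9, -0.8, -0.2]
grip_width: 0.1
clock: 15.35
position: [560.4, 87.8, 59.7]
eef_rot: [1.0, -0.016, 0.0, -0.001]
contact_force: [0.5, 1.1, -0.4]
grip_width: -0.2
{'clock': 15.35, 'joint_positions': [0.103, 0.476, -0.395, 1.906, 0.244, 0.806, -2.024], 'position': [560.352, 87.77, 59.698], 'contact_force': [0.531, 1.107, -0.368], 'grip_width': -0.211}
[[0.9995, -0.031, 0.0001], [-0.031, -0.9995, 0.0019], [0.0, -0.0019, -1.0]]
tool shift cm [0.09 0.13 4.27]
rotvec [-0.002 -0.    -0.001]
```

```bash
python3 -m jog '[{"x":0,"y":0.1,"z":1.5,"rx":0,"ry":0,"rz":0},{"x":0,"y":0,"z":1.5,"rx":0,"ry":0,"rz":0},{"x":0,"y":0,"z":1.2,"rx":0,"ry":0,"rz":0},{"x":0,"y":0,"z":0,"rx":0,"ry":0,"rz":0},{"x":0,"y":0,"z":0,"rx":0,"ry":0,"rz":0}]'; python3 -m jog '[{"x":0.3,"y":0,"z":0,"rx":0,"ry":0,"rz":0},{"x":0.3,"y":0,"z":0,"rx":0,"ry":0,"rz":0},{"x":0.3,"y":0,"z":0,"rx":0,"ry":0,"rz":0},{"x":0.3,"y":0,"z":0,"rx":0,"ry":0,"rz":0},{"x":0,"y":0,"z":0,"rx":0,"ry":0,"rz":0}]'
```

```text
clock: 15.85
position: [559.9, 86.5, 17.8]
eef_rot: [1.0, -0.015, 0.0, -0.001]
contact_force: [0.8, -0.2, 0.4]
grip_width: 0.2
clock: 16.35
position: [573.1, 86.2, 18.6]
eef_rot: [1.0, -0.016, 0.001, -0.001]
contact_force: [0.1, -0.5, 0.1]
grip_width: 0.4
```

```bash
for i in 1 2 3; do python3 -m jog '[{"x":0.2,"y":0,"z":0.03,"rx":0,"ry":0,"rz":0},{"x":0.2,"y":0,"z":0,"rx":0,"ry":0,"rz":0},{"x":0,"y":0,"z":0,"rx":0,"ry":0,"rz":0}]' | grep -E "pos|force"; done
```

```text
position: [576.7, 86.0, 18.1]
contact_force: [-0.3, -0.8, 0.7]
position: [580.7, 85.8, 17.7]
contact_force: [-1.9, 0.2, -0.2]
position: [583.4, 85.7, 17.3]
contact_force: [-4.7, 0.5, 3.3]
```

```bash
python3 m.py w11; for i in 1 2 3; do python3 -m jog '[{"x":0,"y":-0.3,"z":0,"rx":0,"ry":0,"rz":0},{"x":0,"y":-0.3,"z":0,"rx":0,"ry":0,"rz":0},{"x":0,"y":-0.2,"z":0,"rx":0,"ry":0,"rz":0},{"x":0,"y":0,"z":0,"rx":0,"ry":0,"rz":0}]' | grep -E "pos|force|eef"; done
```

```text
{'clock': 17.25, 'joint_positions': [0.082, 0.574, -0.365, 1.862, 0.284, 0.757, -2.039], 'position': [583.378, 85.716, 17.252], 'contact_force': [-4.666, 0.544, 3.27], 'grip_width': -0.053}
[[0.9995, -0.0311, -0.0009], [-0.0311, -0.9995, 0.0009], [-0.0009, -0.0009, -1.0]]
brown 2369.0 [[200.0, 191.0], [265.0, 191.0], [265.0, 234.0], [200.0, 234.0]] cen [615.5 121.9] size [np.float64(29.9), np.float64(20.1)] yaw 1.534
position: [583.5, 92.5, 16.7]
eef_rot: [1.0, -0.016, -0.0, 0.0]
contact_force: [-4.2, -2.8, -0.8]
position: [583.8, 100.2, 16.8]
eef_rot: [1.0, -0.016, -0.0, 0.0]
contact_force: [-5.0, -2.5, 0.7]
position: [584.0, 108.0, 16.9]
eef_rot: [1.0, -0.016, -0.001, 0.001]
contact_force: [-4.7, -3.2, 0.9]
```

```bash
python3 -m jog '[{"x":0,"y":-0.3,"z":0,"rx":0,"ry":0,"rz":0},{"x":0,"y":-0.3,"z":0,"rx":0,"ry":0,"rz":0},{"x":0,"y":-0.3,"z":0,"rx":0,"ry":0,"rz":0},{"x":0,"y":-0.1,"z":0,"rx":0,"ry":0,"rz":0},{"x":0,"y":0,"z":0,"rx":0,"ry":0,"rz":0}]' | grep -E "pos|force|eef"; for i in 1 2 3; do python3 -m jog '[{"x":0,"y":-0.2,"z":0,"rx":0,"ry":0,"rz":0},{"x":0,"y":-0.1,"z":0,"rx":0,"ry":0,"rz":0},{"x":0,"y":0,"z":0,"rx":0,"ry":0,"rz":0}]' | grep -E "pos|force"; done
```

```text
position: [584.3, 118.0, 16.9]
eef_rot: [1.0, -0.016, -0.001, 0.001]
contact_force: [-5.7, -2.8, 1.0]
position: [584.3, 120.6, 16.9]
contact_force: [-4.2, -4.1, 1.3]
position: [584.5, 123.5, 16.9]
contact_force: [-5.3, -4.6, 1.0]
position: [584.5, 126.5, 16.9]
contact_force: [-5.6, -3.8, 1.4]
```

```bash
for i in 1 2 3; do python3 -m jog '[{"x":0,"y":-0.1,"z":0,"rx":0,"ry":0,"rz":0},{"x":0,"y":-0.1,"z":0,"rx":0,"ry":0,"rz":0},{"x":0,"y":0,"z":0,"rx":0,"ry":0,"rz":0}]' | grep -E "pos|force"; done
```

```text
position: [584.6, 128.0, 16.9]
contact_force: [-5.2, -4.8, 1.6]
position: [584.6, 128.8, 16.9]
contact_force: [-5.8, -5.6, 1.9]
position: [584.6, 128.9, 16.9]
contact_force: [-6.0, -8.6, 3.7]
```

```bash
for i in 1 2; do python3 -m jog '[{"x":0.15,"y":-0.1,"z":0,"rx":0,"ry":0,"rz":0},{"x":0.15,"y":-0.1,"z":0,"rx":0,"ry":0,"rz":0},{"x":0,"y":0,"z":0,"rx":0,"ry":0,"rz":0},{"x":0,"y":0,"z":0,"rx":0,"ry":0,"rz":0}]' | grep -E "pos|force|eef"; done
python3 - <<'E'
from h import *
s=st();im=snap('wrist','w12');sc=snap('scene','s12')
A=cv2.resize(im[20:300,120:460],(680,560),interpolation=cv2.INTER_CUBIC)
cv2.imwrite('pics/m12.png',A)
E
```

```text
position: [584.6, 128.9, 16.8]
eef_rot: [1.0, -0.017, -0.005, 0.005]
contact_force: [-12.8, -10.9, 10.5]
position: [584.7, 128.9, 16.8]
eef_rot: [1.0, -0.018, -0.008, 0.007]
contact_force: [-17.1, -13.9, 17.3]
{'clock': 21.6, 'joint_positions': [-0.001, 0.596, -0.361, 1.824, 0.294, 0.794, -2.123], 'position': [584.687, 128.937, 16.759], 'contact_force': [-17.147, -13.928, 17.334], 'grip_width': 0.037}
[[0.9993, -0.0349, -0.0165], [-0.0352, -0.9993, -0.0144], [-0.016, 0.0149, -0.9998]]
```

View pics/m12.png

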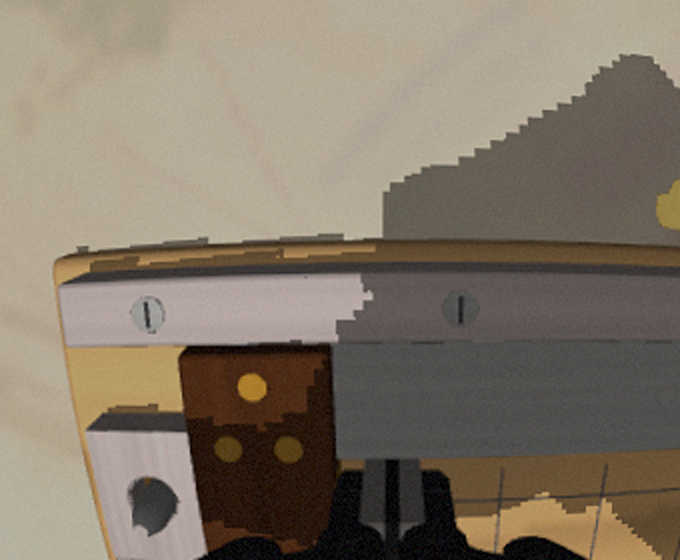

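The last picture shows the blade flush on the fence and the stock flush on the bar, with the fingers in the inner angle and clear of the bar. The upward force of 17 N needs relieving, so that I know it isn't the board.

```bash
for i in 1 2 3; do python3 -m jog '[{"x":0,"y":0,"z":-0.1,"rx":0,"ry":0,"rz":0},{"x":0,"y":0,"z":0,"rx":0,"ry":0,"rz":0},{"x":0,"y":0,"z":0,"rx":0,"ry":0,"rz":0}]' | grep -E "pos|force|eef"; done
```

```text
position: [584.7, 129.0, 16.8]
eef_rot: [1.0, -0.018, -0.008, 0.007]
contact_force: [-15.0, -13.1, 12.6]
position: [584.7, 128.9, 16.9]
eef_rot: [1.0, -0.018, -0.008, 0.007]
contact_force: [-12.8, -11.9, 7.9]
position: [584.6, 129.0, 16.9]
eef_rot: [1.0, -0.017, -0.008, 0.007]
contact_force: [-12.1, -11.9, 2.8]
```

```bash
python3 - <<'E'
from h import *
s=manip.observe();im=snap('wrist','w13')
f=lambda pts,z:onz('wrist',np.array(pts)/2+[120,20],z,s)
def y(a,axis): d=a[0]-a[-1]; return round(float(np.arctan2(d[1],d[0]) if axis else np.arctan2(-d[0],d[1])),3)
a=f([[180,352],[204,545]],34);b=f([[88,432],[109,560]],24);c=f([[66,346],[336,344],[678,336]],28);h=f([[152,503]],28)
print('stock',a.round(1).tolist(),y(a,1));print('bar',b.round(1).tolist(),y(b,1));print('fence',c.round(1).tolist(),y(c,0));print('pin',h.round(1))
# bar long sides from the scene camera (left, near long edge)
E
python3 -c "
from h import *
m=cv2.imread('pics/s12.png');hsv=cv2.cvtColor(m,cv2.COLOR_BGR2HSV)
k=[[626.7,173.9,24],[583.2,191.2,24],[403,197,24]];print(proj('scene',k).round(0).tolist())
g=cv2.inRange(hsv,(0,0,110),(180,45,255))
r=np.zeros_like(g);r[190:275,285:350]=255
cs=cv2.findContours(g&r,0,2)[0];
for c in sorted(cs,key=cv2.contourArea)[-2:]:
  b=cv2.boxPoints(cv2.minAreaRect(c));w=onz('scene',b,24)[:,:2];print(cv2.contourArea(c),b.round(1).tolist(),w.round(0).tolist())
"
```

```text
stock [[625.9, 173.7, 34.0], [575.0, 176.4, 34.0]] -0.052
bar [[602.4, 207.1, 24.0], [561.2, 211.4, 24.0]] -0.103
fence [[627.0, 206.1, 28.0], [624.5, 139.5, 28.0], [623.7, 58.7, 28.0]] -0.023
pin [[583.7 190.8  28. ]]
[[290.0, 218.0], [296.0, 228.0], [336.0, 263.0]]
229.5 [[285.0, 190.0], [295.0, 190.0], [295.0, 221.0], [285.0, 221.0]] [[737.0, 102.0], [713.0, 79.0], [608.0, 172.0], [629.0, 194.0]]
538.0 [[286.5, 228.6999969482422], [293.20001220703125, 221.0], [338.79998779296875, 260.1000061035156], [332.1000061035156, 267.79998779296875]] [[602.0, 211.0], [612.0, 176.0], [405.0, 185.0], [398.0, 217.0]]
```

```bash
python3 - <<'E'
from h import *
s=manip.observe();im=cv2.imread('pics/w13.png');g=cv2.GaussianBlur(im,(3,3),0).astype(float)
sat=g.max(2)-g.min(2);val=g.mean(2)
def fit(a,rows,lo,hi,sgn,z,n):
    P=[]
    for v in rows:
        d=sgn*np.diff(a[v,lo(v):hi(v)]);P.append([lo(v)+np.argmax(d)+.5,v])
    w=onz('wrist',P,z,s);vx,vy,x0,y0=cv2.fitLine(w[:,:2].astype(np.float32),cv2.DIST_HUBER,0,.01,.01).ravel()
    print(n,'yaw',round(float(np.arctan(vy/vx)),4),'at',x0.round(1),y0.round(1),[P[0],P[-1]],np.std((w[:,0]-x0)*vy-(w[:,1]-y0)*vx).round(2))
e=lambda x0,v0,x1,v1,k:(lambda v:int(x0+(x1-x0)*(v-v0)/(v1-v0)-k))
def E(a,r,x0,v0,x1,v1,sgn,z,n,k=6): fit(a,r,e(x0,v0,x1,v1,k),e(x0,v0,x1,v1,-k),sgn,z,n)
E(-sat,range(238,298),164,236,174.5,300,1,24,'bar left')
E(-val,range(200,290),210,196,222,292,1,34,'stock outer/bar')
E(-sat,range(120,125) if 0 else range(205,300),154,196,172,300,-1,12,'board left')
g2=g.transpose(1,0,2);P=[[u,180+np.argmax(np.abs(np.diff(val[180:205,u])))+.5] for u in range(160,205)]
E
python3 - <<'E'
from h import *
im=cv2.imread('pics/s12.png').astype(float);sat=cv2.GaussianBlur(im.max(2)-im.min(2),(3,3),0)
# bar's outer (+y) long edge in scene: wood (saturated) -> bar side face; underside edge z=12
P=[]
for v in range(236,262):
    u0=int(proj('scene',[[583.2-(v-228)*5.1,207.5,24]])[0,0]);v0=v
    P.append(v)
b=proj('scene',[[400+i*10,(191.2-.03*(400+i*10-583.2))+16,24] for i in range(0,18)])
n=np.array([b[-1,1]-b[0,1],-(b[-1,0]-b[0,0])]);n/=np.linalg.norm(n)
out=[]
for p in b:
    t=np.arange(-7,7,.25);q=p+t[:,None]*n
    l=cv2.remap(sat.astype(np.float32),q[:,0].astype(np.float32)[None],q[:,1].astype(np.float32)[None],1)[0]
    d=np.abs(np.gradient(cv2.GaussianBlur(l[None],(9,1),0)[0]));out.append(q[np.argmax(d)])
w=onz('scene',out,24);vx,vy,x0,y0=cv2.fitLine(w[:,:2].astype(np.float32),cv2.DIST_HUBER,0,.01,.01).ravel()
print('scene bar yaw',np.arctan(vy/vx),x0,y0,np.std((w[:,0]-x0)*vy-(w[:,1]-y0)*vx))
E
```

```text
bar left yaw -0.0295 at 583.0 208.7 [[np.float64(162.5), 238], [np.float64(176.5), 297]] 0.2
stock outer/bar yaw -0.0291 at 596.1 175.5 [[np.float64(208.5), 200], [np.float64(221.5), 289]] 0.16
board left yaw -0.0272 at 585.9 217.7 [[np.float64(153.5), 205], [np.float64(174.5), 299]] 0.21
scene bar yaw -0.032054607 471.43243 217.51132 0.6960029710853808
```

```bash
python3 -m jog '[{"x":0,"y":0,"z":0,"rx":0,"ry":0,"rz":0},{"x":0,"y":0,"z":0,"rx":0,"ry":0,"rz":0},{"x":0,"y":0,"z":0,"rx":0,"ry":0,"rz":0},{"x":0,"y":0,"z":0,"rx":0,"ry":0,"rz":0}]' && python3 -c "
from workcell import manip
print(manip.hand_in())"
```

```text
clock: 23.05
position: [584.7, 129.0, 16.9]
eef_rot: [1.0, -0.017, -0.008, 0.006]
contact_force: [-11.0, -10.9, 2.1]
grip_width: -0.1
the job is handed in; nothing more can be done
None
```

The lay bar hangs by its eye on the pin and was let go. The square was set down on the board, slid onto the fence and then along it to the bar. I handed in at about 23 s with the shut fingers still pressing in the square's inner corner.

**Last checks that agreed:**
- **Push:** steady at about 11 N towards the fence and 11 N towards the bar, with the arm not moving.
- **Angles:** the wrist camera gave bar −0.0295, square −0.029 and board −0.027 rad, and the scene camera gave −0.032 for the bar. That puts the bar and square about 0.002 rad off the board by the wrist camera.
- **Heel:** about 1 mm from the computed corner.
- **Fingertips:** about 5 mm above the board and visibly clear of the bar.

**Checks that disagreed:**
- My first estimates from pixels read by eye gave −0.10 rad for the bar and −0.05 for the square. The proper edge fits replaced them.
- While pressing, the upward force on the tool rose to 17 N. I backed the tool off until it read about 2 N; its height did not change, so I took it for friction on the square rather than contact with the board.

I did not measure the bystanders separately. The tool's route stayed clear of them.

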